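# Present the notched glass colour plate

## Robot

A 6-joint arm with a two-finger parallel gripper is mounted at the origin on the work surface. World frame = base frame: x ahead of the robot, y to its left, z up, the work surface at z = 0. Lengths are in m, angles in rad, forces in N, time in s.
With the tool pointing down it reaches from about 0.3 to 0.775 m from the base axis. Payload 14.6 kg.
Tool frame: the origin (TCP) lies at the very end of the fingers, on their centre line; the grasp point (between the pads) lies hold_point_z behind it (hold_point_z is the distance from the TCP to the grasp point, in m); z points along the fingers, y is the direction in which the jaws open and shut (so a half turn about z gives the same grasp; the last joint's range is limited). The gripper opens to 85 mm and grips with 20 to 120 N. Pads are 22 mm wide; open, the fingers measure 114 mm over their backs; the gripper's body (76 mm by 85 mm) begins 54 mm behind the grasp point. The pads swing forward as they close: fully open they stand 13 mm farther back than shut.
Start: joints at [-1.316, 0.3, 1.521, -0, 1.321, -0.067], TCP at [0.174, -0.522, 0.231] pointing down, gripper open.
Joint ranges: [-3.03, 3.03], [-0.79, 2.21], [0.23, 2.52], [-1.04, 4.18], [0, 3.07], [-2.55, 2.55]. Speed limits (rad/s): [2.22, 2.22, 2.57, 3.14, 3.14, 3.14].

## Interface

Orientations are given as a rotation vector (axis times angle).
In Python, from plant import * gives the robot as it stands. The module is installed in compiled form; this text tells all that it offers. Calls block until the motion is done:
- movep(position, orientation): joint-space move of the TCP to a pose.
- servo_line(position, max_speed=0.15, ori=None, guard=None): straight line of the TCP; ori=None keeps the orientation; max_speed is the mean speed in m/s. With guard (N) it stops when the force on the tool has changed by that much, and returns True; else False.
- set_joints(angles): joint-space move.
- open_gripper() and close(strength=None): open the fingers fully, or close them until they stop; strength is the grip in N (None keeps the last).
- dwell(seconds).
- inverse_kinematics(position, orientation): joint angles nearest the present ones, or None.
- get_state(): the state.
- grab_frame(name): name is "side" or "top"; returns (picture, depth): 480x640x3 uint8, red, green, blue; 480x640 float32, m along the optical axis (not along the pixel's ray), 0 where there is no reading.
- camera_info(name): a dict with "fx", "fy", "cx", "cy" (pixels), "R" (3x3) and "t" (3): a world point X has camera coordinates R X + t. Camera axes: x right, y down, z forward; pixel columns grow to the right and rows downward; lengths in m; the calibration is good to about 2 mm. A picture is of the moment at which its call begins. camera_info takes no time and is no camera call.
A pose or a line that the arm cannot do raises MotionError and nothing moves.
- sign_off(): hands the job in, once; it reports no verdict.
The state is a dict: "time": time; "q": joint angles; "joint_vel": joint speeds; "joint_efforts": joint torques, N m; "tool_pos": TCP position; "tool_rot": TCP orientation; "force": force on the tool from outside, world axes, zero at the start; "moment": the same for the moment, N m; "grip_width": opening from 0.0 (shut) to 1.0 (fully open).
Only numpy, scipy, OpenCV 4.12 (cv2) and the standard library are available. Lean on these libraries where they do the work, as an engineer would, in place of code of your own. Each camera call takes 0.05 s, during which the arm holds its last target. There are 200 camera calls.

## Task

Three glass colour-sample plates stand on edge in the wooden rack, and only one has a small notch in its top corner: the notch marks its frosted, labelled end. Draw that plate out, gripping it by its clear part and keeping the fingers off the frosted end, roll it over so that its label faces up much more than sideways, and hold it with the frosted end above the yellow spot of the black mat, about 20 cm up, for the colleague across the bench to read. Finish there still holding it steady, and leave the other plates, the bottle and the jar undisturbed.

Things in the scene. Friction and masses are not known exactly. Their poses are not given: they have to be found in the camera images.
- plate: the notched teal glass plate, 120 long (x) x 8 thick (y) x 70 mm tall (z), about 165 g, pink swatch on both faces. Starts upright on a long edge in a rack groove. Origin: centre of its lower edge face. +x points to the white frosted end (x 25 to 60 mm); clear part to grip: x -60 to 25 mm. +z is up at the start. The yellow label is only on the +y face of the frosted end: label up means +y up
- plate_label (a point): middle of the plate's frosted end, mid-thickness: x 42.5, z 35 mm from the plate's origin; same axes as the plate
- plate_notch (a point): middle of the 14 x 14 mm corner notch at the frosted end's top corner, its cut faces inked black (x 46 to 60, z 56 to 70 mm; this point x 53, z 63 mm); same axes as the plate. Seen from above with the notched end pointing away from you, the label is on the plate's left face
- rack: fixed wooden rack at any yaw, base 100 (x) x 190 (y) x 12 mm, origin at the centre of its underside. Three grooves along its x at y -70, 0, 70 mm, 10 mm wide between ribs 10 mm thick and 90 mm long; groove floors 12 mm, rib tops 34 mm, plate tops 82 mm above the table. The notched plate may stand in any groove, near its middle
- mat_spot (a point): centre of the yellow spot (ring 64 mm across with a dot) on top of a fixed flat black mat, 150 x 150 x 3 mm
- spare_a: another plate of the same size and look, with a white frosted end but no notch, standing in another groove; leave it. Origin and axes as for the notched plate
- spare_b: the third plate, like spare_a; leave it
- bottle: green closed squeeze bottle, 62 mm across, 130 mm tall, loose, to be left alone; origin at the centre of its foot
- jar: red closed paint jar, 72 mm across, 85 mm tall, loose, to be left alone; origin at the centre of its foot
Not all that is in view belongs to the job. What is shaped like the plate but orange is not meant.

How it is judged:
On the way:
1. the notched plate is drawn up clear of the rack (height (world z) of plate_label above 0.11 m), for 0.2 s.
At the end, for the whole second after the job is handed in: The notched plate is held still in the fingers, gripped on its clear part (plate x below 16 mm), label face within 0.8 rad of straight up, the middle of its frosted end within 30 mm sideways of the mat's spot and 140 to 280 mm above the table (contact force between the fingers and plate above 1 N and angle between plate's own y axis and vertical below 0.8 rad and horizontal distance between plate_label and mat_spot below 0.03 m and height (world z) of plate_label between 0.14 and 0.28 m and x of the grasp point in the frame of plate below 0.016 m and linear speed of plate below 0.03 m/s); the arm keeps its last pose, push and grip.
It fails at once if a plate without a notch is shifted by more than 15 mm (distance of any of spare_a, spare_b from where it was at the start of the episode above 0.015 m).
It fails at once if the bottle or the jar is shifted by more than 20 mm (distance of any of bottle, jar from where it was at the start of the episode above 0.02 m).
It also fails if it takes over 35 s, if anything falls off the work surface, if the arm or the gripper's body presses on something with over 40 N, if the wrist force passes 120 N, or if a joint passes its speed limit or range.

## Working session

There is one attempt and no reset: what is moved stays moved. The work goes in short steps, each a Python script; the robot and the scene stay as the last script left them, time stands still between calls to the robot, and variables do not carry over. Pictures are saved under pics/ and viewed, about 8 in all and at most 12, crops included, and the job is handed in when it is done.

```bash
mkdir -p pics; python3 - <<'E'
from plant import *
import cv2,numpy as np,json
for n in("top","side"):
    p,d=grab_frame(n); c=camera_info(n)
    cv2.imwrite(f"pics/{n}0.png",p[:,:,::-1]); np.savez(f"{n}0.npz",p=p,d=d,K=[c["fx"],c["fy"],c["cx"],c["cy"]],R=c["R"],t=c["t"])
    print(n,c, "campos",-np.array(c["R"]).T@np.array(c["t"]))
s=get_state();print(s); 
try: print(hold_point_z)
except Exception as e: print(e)
E
```

```text
top {'fx': 454.6198906264625, 'fy': 454.6198906264625, 'cx': 319.6092015970755, 'cy': 236.3479000531967, 'R': array([[-0.02079797, -0.99978182,  0.00193854],
       [-0.99820243,  0.02065603, -0.05626041],
       [ 0.0562081 , -0.00310516, -0.99841425]]), 't': array([-0.00857927,  0.51752855,  1.00996049])} campos [ 0.45965187 -0.0161314   1.03749194]
side {'fx': 620.4905188821725, 'fy': 620.4905188821725, 'cx': 319.52273987570686, 'cy': 242.22421892495686, 'R': array([[-0.82982596, -0.55780051, -0.01573105],
       [-0.31151416,  0.48645271, -0.81628591],
       [ 0.46297711, -0.6724748 , -0.57743385]]), 't': array([0.43242257, 0.24222496, 1.37360435])} campos [-0.20165539  1.04708884  0.99769293]
{'time': 0.1, 'q': array([-1.31560816e+00,  3.00421253e-01,  1.52152968e+00, -3.62125539e-05,
        1.32069100e+00, -6.66148558e-02]), 'joint_vel': array([-0.00030426, -0.00171537, -0.00043064,  0.00018642, -0.00196283,
        0.00099213]), 'joint_efforts': array([ 1.53752917e-04, -5.44376850e+01, -3.62372410e+01, -1.62339647e-04,
        3.04585439e-03, -5.19427488e-06]), 'tool_pos': array([ 0.17388036, -0.52156749,  0.2307704 ]), 'tool_rot': array([-3.09998337e+00, -5.03155805e-01,  2.09964800e-04]), 'force': array([ 0.08578168, -0.44631   , -0.49544596]), 'moment': array([ 0.02417729,  0.05087782, -0.0029298 ]), 'grip_width': 1.0039167080697626}
0.0187
```

View pics/top0.png

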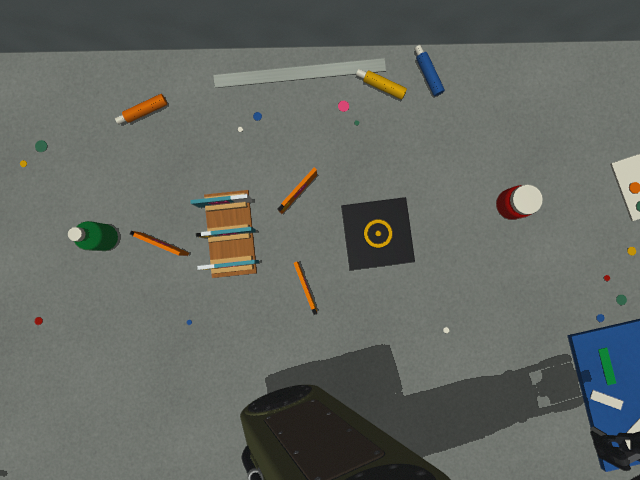

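View pics/side0.png

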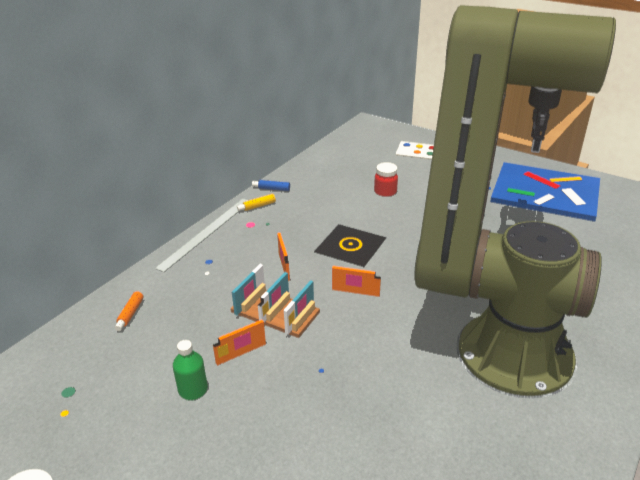

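The top view shows three plates in the rack at rows ~200, ~232 and ~266 (columns 192–255), with the mat spot at (378,234). The orange plate-shaped pieces are decoys. The middle plate has black at (198,235), which could be the notch, so I'll enlarge it to check.

```bash
python3 - <<'E'
import cv2,numpy as np
a=cv2.imread("pics/top0.png")[182:286,182:268]; b=cv2.imread("pics/side0.png")[255:340,222:328]
a=cv2.resize(a,(400,484),interpolation=cv2.INTER_CUBIC); b=cv2.resize(b,(400,321),interpolation=cv2.INTER_CUBIC)
o=np.zeros((484,800,3),np.uint8); o[:,:400]=a; o[:321,400:]=b
cv2.imwrite("pics/crop.png",o)
E
```

```text
(no output)
```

View pics/crop.png

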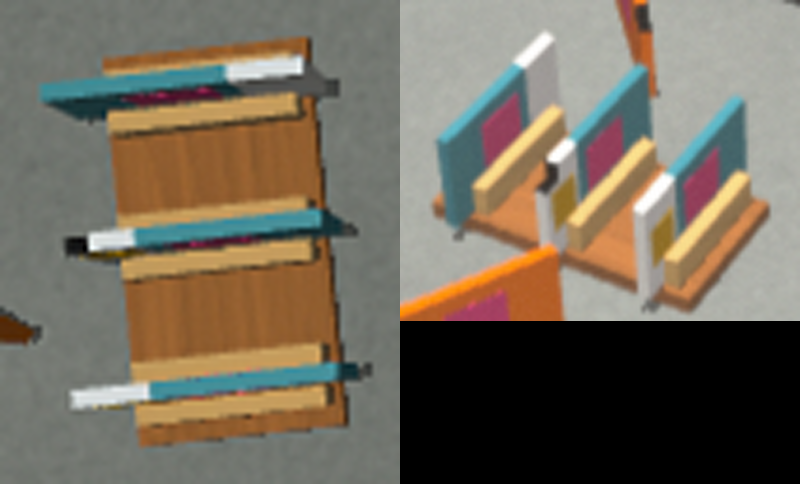

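Candidates in the top view are the plates at (222,200), (225,232) and (227,266). The crop shows the black-inked corner cut only on the middle one, at its left end (198,235), with the yellow label on its robot-facing side as described. The outer two are spares and the orange pieces have the wrong colour. Next I'll measure the plate and the spot.

```bash
cat > h.py <<'E'
import numpy as np,cv2
def load(n):
    z=np.load(n); return z['p'],z['d'],z['K'],z['R'],z['t']
def cloud(d,K,R,t):
    v,u=np.mgrid[:480,:640]; c=np.stack([(u-K[0+2])/K[0]*d,(v-K[3])/K[1]*d,d],-1); return (c-t)@R
def ray(u,v,z,K,R,t):
    r=R.T@np.array([(u-K[2])/K[0],(v-K[3])/K[1],1]); o=-R.T@t; return o+r*(z-o[2])/r[2]
E
python3 - <<'E'
from h import *
p,d,K,R,t=load("top0.npz"); P=cloud(d,K,R,t)
hsv=cv2.cvtColor(p,cv2.COLOR_RGB2HSV)
reg=np.zeros((480,640),bool); reg[185:285,185:265]=1
hi=reg&(P[...,2]>.074)&(P[...,2]<.095)
n,l,st,ce=cv2.connectedComponentsWithStats(hi.astype(np.uint8))
for i in range(1,n):
    if st[i,4]<20: continue
    v,u=np.nonzero(l==i)
    Q=np.array([ray(a,b,.082,K,R,t) for a,b in zip(u,v)])
    (c,s,a)=cv2.minAreaRect(Q[:,:2].astype(np.float32)); m=Q.mean(0)
    ev=np.linalg.svd(Q[:,:2]-m[:2])[2][0]; ev*=np.sign(ev[1]); pr=(Q[:,:2]-m[:2])@ev
    print(ce[i],st[i,4],"rect",c,s,"axis",ev,"ends",m[:2]+ev*pr.min(),m[:2]+ev*pr.max(),"medz",np.median(P[l==i][:,2]))
y=reg*0
ye=((hsv[...,0]>18)&(hsv[...,0]<32)&(hsv[...,1]>150)&(hsv[...,2]>120)); ye[:,:350]=0;ye[:,410:]=0;ye[:200]=0;ye[270:]=0
v,u=np.nonzero(ye); print("spot",u.mean(),v.mean(),np.ptp(u),ray((u.max()+u.min())/2,(v.max()+v.min())/2,.003,K,R,t),ray(u.mean(),v.mean(),.003,K,R,t))
E
```

```text
[218.74609375 198.8125    ] 256 rect (0.5971641540527344, 0.19293837249279022) (0.009644605219364166, 0.12096009403467178) axis [-0.08573889  0.99631764] ends [0.60245453 0.13268782] [0.59208337 0.25320451] medz 0.08236274930744189
[225.64651163 231.08372093] 215 rect (0.5284847617149353, 0.17861397564411163) (0.008868072181940079, 0.10815772414207458) axis [-0.0863578   0.99626419] ends [0.53329248 0.12476049] [0.52395324 0.23250239] medz 0.08273754251279353
[225.64       264.42666667] 225 rect (0.4585365056991577, 0.17929765582084656) (0.008037450723350048, 0.12039406597614288) axis [-0.08740999  0.99617242] ends [0.46380788 0.11932732] [0.4532837  0.23926664] medz 0.08268988341269841
spot 377.6082474226804 233.2577319587629 27 [ 0.52166323 -0.15147558  0.003     ] [ 0.5222115  -0.15173794  0.003     ]
```

Plate lengths come out at 120, 108 (106 plus pixel blur, because of the notch) and 120 mm, heights at about 82 mm and the ring at about 64 mm, all consistent with the task. Next I'll plan the grasp and final poses by IK.

```bash
cat >> h.py <<'E'
from scipy.spatial.transform import Rotation as Ro
ex=np.array([-.0864,.99626,0]); O=np.array([.5283,.1847,.012]); SPOT=np.array([.522,-.1516,0])
RP0=np.stack([ex,np.cross([0,0,1],ex),[0,0,1]],1)
GX=-.008
def toolR(RP,s):  # plate rot -> tool rot; tool z=-plate z, tool y = s*plate y
    y=s*RP[:,1]; z=-RP[:,2]; return np.stack([np.cross(y,z),y,z],1)
def rv(R): return Ro.from_matrix(R).as_rotvec()
def tcp(Rp,o,s,gz): # plate pose, grasp height gz in plate -> TCP
    return o+Rp@np.array([GX,0,gz-.0187])
def finalP(yaw,tilt): # tool z outward along yaw, 'tilt' below horizontal
    z=-np.array([np.cos(yaw)*np.cos(tilt),np.sin(yaw)*np.cos(tilt),-np.sin(tilt)])
    u=np.array([0,0,1.]); y=u-z*(u@z); y/=np.linalg.norm(y); return np.stack([np.cross(y,z),y,z],1)
E
python3 - <<'E'
from plant import *; from h import *
np.set_printoptions(precision=2,suppress=True)
for s in(1,-1):
    print("grasp",s,inverse_kinematics(tcp(RP0,O,s,.049),rv(toolR(RP0,s))), inverse_kinematics(tcp(RP0,O+[0,0,.2],s,.049),rv(toolR(RP0,s))))
    for tl in(.2,.4,.5):
        for yaw in(-1.5,-1,-.6,-.3,0,.4,.8):
            Rp=finalP(yaw,tl); o=SPOT+[0,0,.2]-Rp@np.array([.0425,0,.035])
            try: q=inverse_kinematics(tcp(Rp,o,s,.049),rv(toolR(Rp,s)))
            except Exception as e: q=e
            if q is not None: print(s,tl,yaw,q)
E
```

```text
grasp 1 None None
1 0.2 0.4 [-0.71  0.26  2.24  1.83  1.14 -2.51]
1 0.2 0.8 [-0.81  0.4   2.02  1.41  1.45 -2.42]
1 0.4 -0.6 [-0.06  0.19  2.17  4.18  0.58  2.42]
1 0.4 0 [-0.44  0.08  2.29  2.27  0.54 -2.53]
1 0.4 0.4 [-0.67  0.16  2.2   1.62  0.94 -2.27]
1 0.4 0.8 [-0.78  0.3   2.01  1.26  1.31 -2.27]
1 0.5 0 [-0.43  0.05  2.26  2.03  0.42 -2.28]
1 0.5 0.4 [-0.65  0.12  2.18  1.48  0.87 -2.13]
1 0.5 0.8 [-0.75  0.26  2.    1.18  1.25 -2.19]
grasp -1 [ 0.26  0.54  1.66 -0.    0.94  0.17] [ 0.26  0.31  1.48 -0.    1.35  0.17]
-1 0.2 -0.6 [-0.04  0.28  2.21  3.91  0.85 -0.44]
-1 0.2 -0.3 [-0.22  0.21  2.32  3.25  0.76 -0.06]
-1 0.2 0 [-0.46  0.19  2.34  2.52  0.84  0.35]
-1 0.2 0.4 [-0.71  0.26  2.24  1.83  1.14  0.63]
-1 0.2 0.8 [-0.81  0.4   2.02  1.41  1.45  0.72]
-1 0.4 -0.6 [-0.06  0.19  2.17  4.18  0.58 -0.72]
-1 0.4 -0.3 [-0.23  0.1   2.27  3.31  0.4  -0.13]
-1 0.4 0 [-0.44  0.08  2.29  2.27  0.54  0.61]
-1 0.4 0.4 [-0.67  0.16  2.2   1.62  0.94  0.87]
-1 0.4 0.8 [-0.78  0.3   2.01  1.26  1.31  0.87]
-1 0.5 -0.3 [-0.23  0.07  2.23  3.4   0.24 -0.22]
-1 0.5 0 [-0.43  0.05  2.26  2.03  0.42  0.86]
-1 0.5 0.4 [-0.65  0.12  2.18  1.48  0.87  1.02]
-1 0.5 0.8 [-0.75  0.26  2.    1.18  1.25  0.95]
```

```bash
python3 - <<'E'
from plant import *; from h import *
R=rv(toolR(RP0,-1)); T=tcp(RP0,O,-1,.049)
movep(T+[0,0,.12],R); print(get_state()["time"])
print(servo_line(T,0.1,guard=10)); s=get_state(); print(s["time"],s["tool_pos"],T,s["force"])
close(50); s=get_state(); print(s["time"],s["grip_width"],s["force"],s["moment"])
print(servo_line(T+[0,0,.17],0.1)); s=get_state(); print(s["time"],s["grip_width"],s["force"])
p,d=grab_frame("side"); cv2.imwrite("pics/side1.png",p[:,:,::-1])
E
```

```text
2.875
False
4.225 [0.52933324 0.17681445 0.04292085] [0.5289912  0.17672992 0.0423    ] [-0.33604129 -0.01460723  0.34795019]
4.9083 0.08225378601840512 [-0.3472634   0.35125072  1.45172077] [-0.03341702  0.12974914  0.00086898]
False
6.7583 0.08923659889724203 [-0.11794126 -0.39058942 -0.98265286]
```

View pics/side1.png

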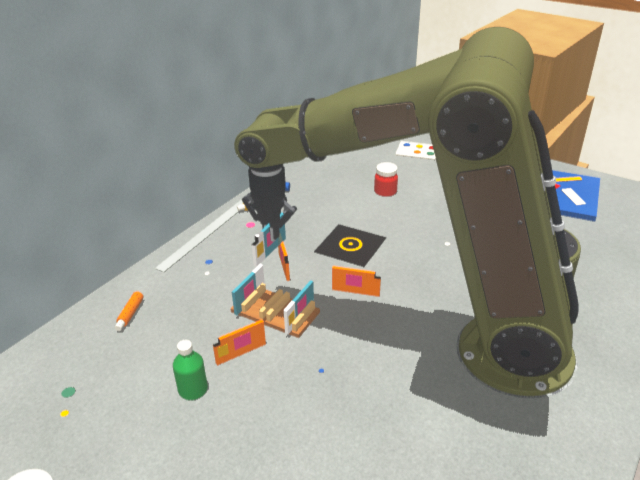

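The picture shows the notched plate hanging in the jaws at about (268,240), clear of the rack, with both spares, the bottle and the jar unmoved. Grip width is about 7.6 mm, matching the 8 mm plate. Next I'll roll it and carry it to the spot.

```bash
python3 - <<'E'
from plant import *; from h import *
Rp=finalP(.8,.4); o=SPOT+[0,0,.21]-Rp@np.array([.0425,0,.035])
T=tcp(Rp,o,-1,.049); print(T)
q=inverse_kinematics(T,rv(toolR(Rp,-1))); print(q)
set_joints(q); dwell(.4)
s=get_state(); print(s["time"],s["tool_pos"],s["grip_width"],s["force"],s["joint_vel"])
for n in("top","side"):
    p,d=grab_frame(n); c=camera_info(n); cv2.imwrite(f"pics/{n}2.png",p[:,:,::-1])
    np.savez(f"{n}2.npz",p=p,d=d,K=[c["fx"],c["fy"],c["cx"],c["cy"]],R=c["R"],t=c["t"])
E
```

```text
[ 0.48878955 -0.11331089  0.20816973]
[-0.77735568  0.28412201  2.00367447  1.25836493  1.31672868  0.89269313]
8.525 [ 0.48888993 -0.11296499  0.20819565] 0.08432000709406456 [-0.13324415 -0.44497685 -1.85164263] [-4.93106739e-03 -5.06232700e-05  2.52917670e-03  7.14390456e-04
  1.52603052e-03  8.37013349e-04]
```

View pics/top2.png

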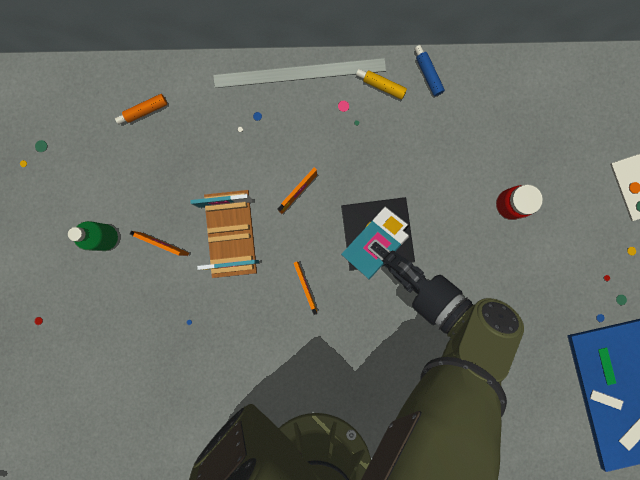

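View pics/side2.png

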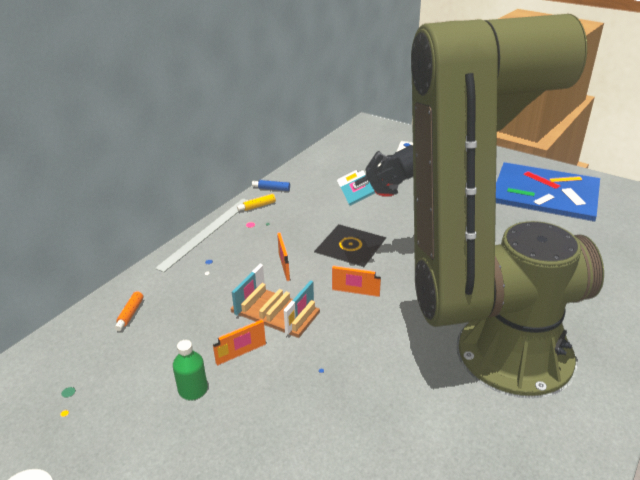

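The label faces up at about (393,225) over the mat, and nothing else has moved. I'll measure the label's position and the plate's tilt before signing off.

```bash
python3 - <<'E'
from h import *
p,d,K,R,t=load("top2.npz"); P=cloud(d,K,R,t); h=cv2.cvtColor(p,cv2.COLOR_RGB2HSV)
z=(P[...,2]>.12)&(P[...,2]<.3); z[:,:335]=0; z[:,415:]=0; z[:200]=0; z[285:]=0
ye=z&(h[...,0]>18)&(h[...,0]<34)&(h[...,1]>120)&(h[...,2]>100)
w=z&(h[...,1]<40)&(h[...,2]>150); te=z&(h[...,0]>85)&(h[...,0]<105)&(h[...,1]>80)
print(ye.sum(),"label",np.median(P[ye],0),"d",np.median(P[ye],0)-SPOT)
b=P[ye|w]; print("frost",(b.max(0)+b.min(0))/2-SPOT)
Q=P[ye|te|w]; n=np.linalg.svd(Q-Q.mean(0),full_matrices=False)[2][2]; print("tilt",np.arccos(abs(n[2])))
n=finalP(.8,.4)[:,1]; print("label mid-thick - spot",np.median(P[ye],0)-.004*n-SPOT)
E
```

```text
200 label [ 0.523917   -0.1515342   0.21550687] d [1.91700091e-03 6.58034091e-05 2.15506870e-01]
frost [-0.01143682  0.01144108  0.21544855]
tilt 0.4062027684621481
label mid-thick - spot [ 0.00083176 -0.0010516   0.21182263]
```

```bash
python3 - <<'E'
from plant import *
s=get_state(); print(s["time"],s["grip_width"],s["tool_pos"],abs(s["joint_vel"]).max()); sign_off()
E
```

```text
8.625 0.08920936066912175 [ 0.48883271 -0.11315265  0.20817249] 0.004026609716756448
the job is handed in; nothing more can be done
```

I drew the notched plate from the middle groove, gripping it on its clear part at about x -8 mm (planned position, not re-measured after the grasp). I then rolled it label-up, held it with the frosted end over the yellow spot and handed the job in at 8.6 s. `sign_off()` reports no verdict, so the result rests on these last checks:

- **Position:** the middle of the yellow label is about 1–2 mm from the spot sideways, and about 0.21 m above the table.
- **Tilt:** the label face is 0.41 rad from straight up, against a limit of 0.8.
- **Grip:** set to 50 N, with the fingers stopped at about 7.6 mm on the 8 mm plate and the arm at rest.
- **Other items:** the two spare plates, the bottle and the jar look unmoved in both pictures; I did not measure them again.

One rougher check disagreed: the centre of the frosted end's bounding box came out 16 mm from the spot. It is probably skewed by the missing notch corner or by stray bright pixels on the swatch, and it is still within the 30 mm limit.

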